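# Feed one spacer and nudge it onto the fitting mark

## Task

Press the red plunger of the spacer feeder all the way down once and let it come back up, so that one blue spacer disc slides out onto the bench. Then push that disc aside along the bench with the fingertips, never lifting it, until it lies wholly inside the outline of the green ring, and move clear. Leave the other spacers and everything else on the bench where they are.

Things in the scene. Friction and masses are not known exactly. Their poses are not given: they have to be found in the camera images.
- plunger (a joint): how far the plunger is pressed, in m: 0 = up (rest), 0.030 = fully down. It moves straight down against a spring that brings it back up; 4 N starts it, about 8 to 15 N takes it fully down. It drives a flat kicker 3 times as far, which shoves the lowest spacer out; each full press ejects one.
- plunger_top (a point): centre of the top face of the plunger's red cap, a disc 40 mm across and 14 mm thick on a 16 mm stem; 114 mm above the bench when up, 84 mm when fully down; it moves with the plunger
- feeder: the spacer feeder, fixed; position and yaw vary. Origin on the bench under the axis of its clear square magazine (58 mm square, 52 mm tall). Outlet on its -x side; grey drive housing (60 mm wide, 50 mm tall) from x = +29 to +140 mm; plunger at x = +85 mm, y = 0
- outlet (a point): bench point 87 mm from the feeder's origin on its -x side, where the ejected spacer's centre comes to rest, lying flat (36 mm free between disc and magazine). During the press the steel kicker (36 mm wide, 12 mm tall) comes out to 21 mm short of this point, and goes back in as the plunger rises
- spacer1: the lowest blue plastic spacer disc in the magazine, the one that comes out: 44 mm across, 14 mm tall, 35 g, with a small dark hole mark at the middle of its top. Origin at the centre of its underside; starts on the bench in the magazine and slides flat on the bench
- spacer2: second spacer in the magazine, same shape; underside starts at 14 mm and drops to the bench when the plunger has come back up. Stays in the magazine
- spacer3: third spacer in the magazine, same shape; underside starts at 28 mm and drops by 14 mm. Stays in the magazine
- mark_green: green ring painted flat on the bench, 92 mm outside diameter (band 9 mm wide), to the left or right of the feeder; origin at its centre. Nothing to bump into
- mark_orange: orange ring painted flat on the bench, same size, on the other side; origin at its centre. A used spacer lies on it
- old_spacer: used blue spacer of the same shape lying on the orange ring; leave alone. Origin at the centre of its underside
- connector: metal pylon connector standing near the robot side of the feeder, 34 mm across, 45 mm tall; origin at the centre of its underside; leave alone
- mallet: hammer lying on the left part of the bench, about 0.3 m long; leave alone
- rasp: flat steel rasp with a wooden handle, lying on the right, 0.26 m long, up to 28 mm tall; leave alone
- cup: white cup, 84 mm across, 90 mm tall, far right; leave alone
- jar: closed jar, 70 mm across, 90 mm tall, far left; leave alone
- driver: screwdriver lying beside the feeder, on its left, about 0.2 m long; leave alone
Mind the look-alikes: they are no part of the job. What is shaped like the feeder but orange or purple is not meant. What is shaped like the spacer3 but turquoise is not meant.

How it is judged:
By the outcome, as a careful person would: the job done as asked, in the order asked, and still so for the second after the job is handed in, with the robot touching nothing.
It also fails if it takes over 58 s, if anything falls off the work surface, if the arm or the gripper's body presses on something with over 40 N, if the wrist force passes 120 N, or if a joint passes its speed limit or range.

## Robot

A 7-joint arm with a two-finger parallel gripper is mounted at the origin on the work surface. World frame = base frame: x ahead of the robot, y to its left, z up, the work surface at z = 0. Lengths are in m, angles in rad, forces in N, time in s.
With the tool pointing down it reaches from about 0.35 to 0.9 m from the base axis. Payload 7.2 kg.
Tool frame: the origin (TCP) lies on the mounting face of the last link; the fingertips stand 173 mm ahead of it and the grasp point (between the pads) lies 155 mm ahead of it (env.tip_extent is the distance from the TCP to the fingertips, in m); x points along the fingers, y is the direction in which the jaws open and shut, and the axes are right-handed (so a half turn about x gives the same grasp; the last joint's range is limited). The gripper opens to 85 mm and grips with 20 to 120 N. Pads are 22 mm wide; open, the fingers measure 114 mm over their backs; the gripper's body (76 mm by 85 mm) begins 54 mm behind the grasp point. The pads swing forward as they close: fully open they stand 13 mm farther back than shut.
Start: joints at [1.149, 0.411, -0.013, 1.596, 0.006, 1.134, -0.082], TCP at [0.217, -0.586, 0.405] pointing down, gripper open.
Joint ranges: [-2.95, 2.95], [-0.29, 1.99], [-1.47, 1.44], [0.14, 2.54], [-1.03, 4.17], [0.13, 1.85], [-2.86, 2.86]. Speed limits (rad/s): [2.39, 2.39, 3.01, 3.01, 3.14, 3.14, 3.14].

## Interface

Orientations are given as a unit quaternion [x, y, z, w].
In Python, from bench import status, camera, camera_params, order, env gives the robot as it stands. The module is installed in compiled form; this text tells all that it offers.
- The arm moves only by the shell command python3 -m crank 'ROWS' [OPENING] [FORCE]. ROWS is JSON, a list that holds one entry, the list of rows, each a list of 4 numbers: the shift along the tool's x, y, z in mm, then the turn about the tool's x in degrees. A call has 1 to 20 rows; each row is the pose to reach, as a shift and turn from the pose commanded when the call began, along the tool's axes at that moment; what a row does not reach only later rows make up. A row lasts 1/12 s, in which the tool goes at most 41.7 mm and 7.16 degrees, less where a joint would pass 70% of its speed; a pose out of reach is approached as far as the arm can. A call with a gripper value outside its range is refused whole. OPENING is the gripper's target within -1 to 1 (fully open at 1, half-way at 0, shut at -1), set as the call begins (- or left out, the last holds). The fingers move at their own pace and stop on an object; FORCE is the grip in N (left out, the last holds). Time passes only in rows, so rows that repeat a pose let the fingers close. It gives the time, the measured TCP pose, the force and the opening at its end, in the units of the state.
- status.state(): the state, without advancing time (a new reading comes with each control period).
- camera(name): name is "scene" or "top" or "wrist"; returns (picture, depth): 400x640x3 uint8, blue, green, red; 400x640 float32, m along the optical axis (not along the pixel's ray), 0 where there is no reading.
- camera_params(name): a dict with "mtx" (3x3 intrinsics, pixels), "extrinsics" (4x4, takes a point from camera to world coordinates); the wrist camera has in their place "T_tool_cam" (4x4, takes a point from camera to tool coordinates, whose origin is the TCP and whose axes are the tool frame's). Camera axes: x right, y up, looking along -z (the intrinsics and any distortion apply to the point x, -y, -z); pixel columns grow to the right and rows downward; lengths in m; the calibration is good to about 2 mm. A picture is of the moment at which its call begins: read the wrist's pose just before it. camera_params takes no time and is no camera call.
- order.hand_in(): hands the job in, once; it reports no verdict.
The state is a dict: "time": time; "q": joint angles; "joint_vel": joint speeds; "joint_torque": joint torques, N m; "position": TCP position; "orientation": TCP orientation; "force": force on the tool from outside, world axes, zero at the start; "ft_torque": the same for the moment, N m; "gripper_width": finger opening in m.
Only numpy, scipy, OpenCV 4.12 (cv2) and the standard library are available. Lean on these libraries where they do the work, as an engineer would, in place of code of your own. Each camera call takes 0.05 s, during which the arm holds its last target. There are 200 camera calls.

## Working session

There is one attempt and no reset: what is moved stays moved. The work goes in short steps, Python scripts to look and compute and a shell command to move; the robot and the scene stay as the last step left them, time stands still between calls to the robot, and variables do not carry over. Pictures are saved under pics/ and viewed, about 8 in all and at most 12, crops included, and the job is handed in when it is done.

```bash
mkdir -p pics; cat > h.py <<'E'
import numpy as np, cv2
from bench import status, camera, camera_params, order, env
from scipy.spatial.transform import Rotation as R
def T_world(name):
    p=camera_params(name)
    if 'extrinsics' in p: return np.array(p['mtx']),np.array(p['extrinsics']),p
    s=status.state(); T=np.eye(4); T[:3,:3]=R.from_quat(s['orientation']).as_matrix(); T[:3,3]=s['position']
    return np.array(p['mtx']),T@np.array(p['T_tool_cam']),p
def cloud(name):
    K,T,p=T_world(name); im,d=camera(name)
    v,u=np.mgrid[:400,:640]
    P=np.stack([(u-K[0,2])/K[0,0]*d,-(v-K[1,2])/K[1,1]*d,-d],-1)
    W=P@T[:3,:3].T+T[:3,3]; W[d==0]=np.nan
    return im,d,W
def onplane(name,u,v,z):
    K,T,p=T_world(name)
    r=T[:3,:3]@np.array([(u-K[0,2])/K[0,0],-(v-K[1,2])/K[1,1],-1]); o=T[:3,3]
    return o+r*(z-o[2])/r[2]
E
python3 - <<'E'
from h import *
s=status.state(); print({k:np.round(v,3) for k,v in s.items()}, env.tip_extent)
for n in('top','scene'):
    im,d,W=cloud(n); cv2.imwrite(f'pics/{n}0.png',im); np.save(n+'W.npy',W)
    print(n,{k:np.round(v,3).tolist() for k,v in camera_params(n).items()})
E
```

```text
{'time': np.float64(0.0), 'q': array([ 1.149,  0.412, -0.013,  1.597,  0.006,  1.134, -0.082]), 'joint_vel': array([ 0.   ,  0.   , -0.001,  0.001, -0.002, -0.001,  0.002]), 'joint_torque': array([ 0.0000e+00, -6.0062e+01,  6.8200e-01, -2.9941e+01,  1.4000e-02,
        1.1000e-02, -0.0000e+00]), 'position': array([ 0.216, -0.586,  0.404]), 'orientation': array([-0.696, -0.125,  0.696, -0.124]), 'force': array([-0.268, -0.312, -0.086]), 'ft_torque': array([-0.033,  0.001, -0.053]), 'gripper_width': np.float64(0.085)} 0.1734
top {'mtx': [[438.497, 0.0, 320.06], [0.0, 438.497, 203.398], [0.0, 0.0, 1.0]], 'extrinsics': [[-0.009, 0.993, -0.12, 0.345], [-1.0, -0.01, -0.009, 0.017], [-0.01, 0.12, 0.993, 1.38], [0.0, 0.0, 0.0, 1.0]]}
scene {'mtx': [[478.698, 0.0, 316.126], [0.0, 478.698, 196.42], [0.0, 0.0, 1.0]], 'extrinsics': [[0.441, -0.77, 0.462, 1.048], [0.898, 0.376, -0.231, -0.258], [0.004, 0.516, 0.857, 1.129], [0.0, 0.0, 0.0, 1.0]]}
```

View pics/top0.png

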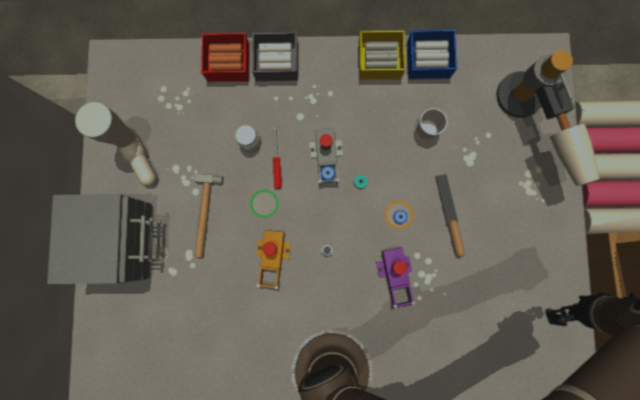

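View pics/scene0.png

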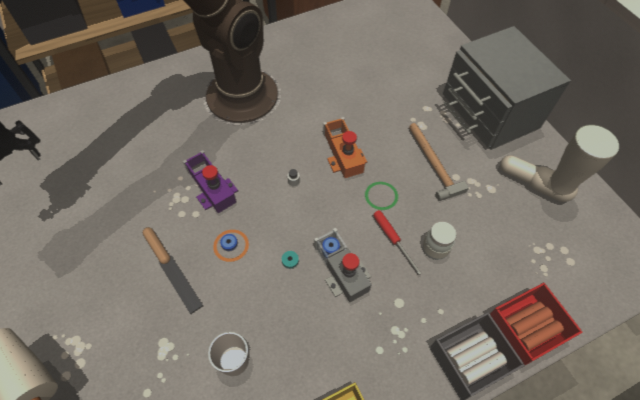

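The top view shows the grey feeder with its plunger at (326,142) and magazine at (328,173), so the outlet faces the robot. The green ring is at (264,204), the orange ring with the used disc at (400,215), the turquoise decoy at (361,182), the connector at (327,250) and the driver at (277,160). The scene view agrees.

```bash
python3 - <<'E'
from h import *
for n in('top','scene'):
    im=cv2.imread(f'pics/{n}0.png'); W=np.load(n+'W.npy'); hsv=cv2.cvtColor(im,cv2.COLOR_BGR2HSV)
    B={'top':dict(red=(310,130,345,155),green=(245,185,285,222),blue=(310,160,345,190),conn=(315,240,340,262),tq=(350,170,375,195),drv=(268,120,288,192),hous=(305,125,348,165)),
       'scene':dict(red=(340,250,362,275),green=(360,175,402,213),blue=(320,234,342,256),conn=(284,165,304,188),tq=(278,248,302,270),drv=(370,208,425,280))}[n]
    def mask(k,lo,hi):
        u0,v0,u1,v1=B[k]; m=np.zeros(im.shape[:2],np.uint8); m[v0:v1,u0:u1]=cv2.inRange(hsv,lo,hi)[v0:v1,u0:u1]; return m>0
    m=mask('red',(0,150,60),(10,255,255)); z=W[m]; print(n,'red n',m.sum(),'z',np.nanpercentile(z[:,2],[5,50,95]))
    t=m&(W[...,2]>.108); print(' captop',np.nanmean(W[t],0), (np.nanmin(W[t],0)+np.nanmax(W[t],0))/2, np.nanmax(W[t],0)-np.nanmin(W[t],0))
    m=mask('green',(45,80,40),(80,255,255)); v,u=np.nonzero(m)
    G=np.array([onplane(n,a,b,0) for a,b in zip(u,v)]); A=np.c_[2*G[:,:2],np.ones(len(G))]; c=np.linalg.lstsq(A,(G[:,:2]**2).sum(1),rcond=None)[0]
    print(' green',c[:2],'r',np.sqrt(c[2]+c[0]**2+c[1]**2),'z',np.nanmedian(W[m][:,2]))
    m=mask('blue',(100,90,40),(125,255,255)); v,u=np.nonzero(m); e=cv2.minAreaRect(np.c_[u,v].astype(np.float32)); print(' blue px',e, 'z',np.nanmedian(W[m][:,2]),onplane(n,*e[0],.042))
    m=mask('tq',(80,90,40),(98,255,255)); print(' tq',np.nanmean(W[m],0))
    u0,v0,u1,v1=B['conn']; w=W[v0:v1,u0:u1].reshape(-1,3); w=w[w[:,2]>.038]; print(' conn',np.nanmean(w,0),len(w))
    u0,v0,u1,v1=B['drv']; w=W[v0:v1,u0:u1].reshape(-1,3); w=w[w[:,2]>.008]; print(' drv min/max',np.nanmin(w,0),np.nanmax(w,0))
    if n=='top':
        u0,v0,u1,v1=B['hous']; w=W[v0:v1,u0:u1].reshape(-1,3); w=w[(w[:,2]>.044)&(w[:,2]<.056)]; print(' hous',cv2.minAreaRect(w[:,:2].astype(np.float32)*1000),len(w))
im=cv2.imread('pics/top0.png')[100:270,230:430]; cv2.imwrite('pics/topc.png',cv2.resize(im,None,fx=4,fy=3.5*4/3.5,interpolation=cv2.INTER_CUBIC)[:600])
E
```

```text
top red n 126 z [0.10732959 0.11273577 0.11716196]
 captop [0.68620995 0.00974609 0.1128755 ] [0.68708961 0.01001684 0.11342893] [0.03658447 0.03269746 0.0104474 ]
 green [0.51410572 0.20702132] r 0.04149389558256465 z -0.0006953628244743548
 blue px ((327.5, 172.5), (13.0, 13.0), 90.0) z 0.04028406945101026 [0.6028914  0.00453593 0.042     ]
 tq [ 0.57946393 -0.0990774   0.0118714 ]
 conn [0.36547165 0.00836041 0.04442996] 46
 drv min/max [0.55890757 0.13931981 0.00806244] [0.75817746 0.17771989 0.03087174]
 hous ((684.747802734375, 8.026985168457031), (117.35057830810547, 59.83240509033203), 3.51598858833313) 512
scene red n 194 z [0.11011397 0.11320152 0.11627739]
 captop [0.68994898 0.00996397 0.11330729] [0.68938078 0.00986827 0.11359915] [0.03636583 0.03522495 0.01032698]
 green [0.51411621 0.20897211] r 0.041565068150678855 z -0.0001301467696577241
 blue px ((330.5000305175781, 244.50003051757812), (15.55634880065918, 15.55634880065918), 45.0) z 0.041489262030777185 [0.60375459 0.00521652 0.042     ]
 tq [ 0.58198168 -0.09837983  0.01346598]
 conn [0.36770977 0.01096606 0.04439201] 60
 drv min/max [0.55958009 0.06361825 0.0080887 ] [0.76013036 0.22852616 0.03066937]
```

View pics/topc.png

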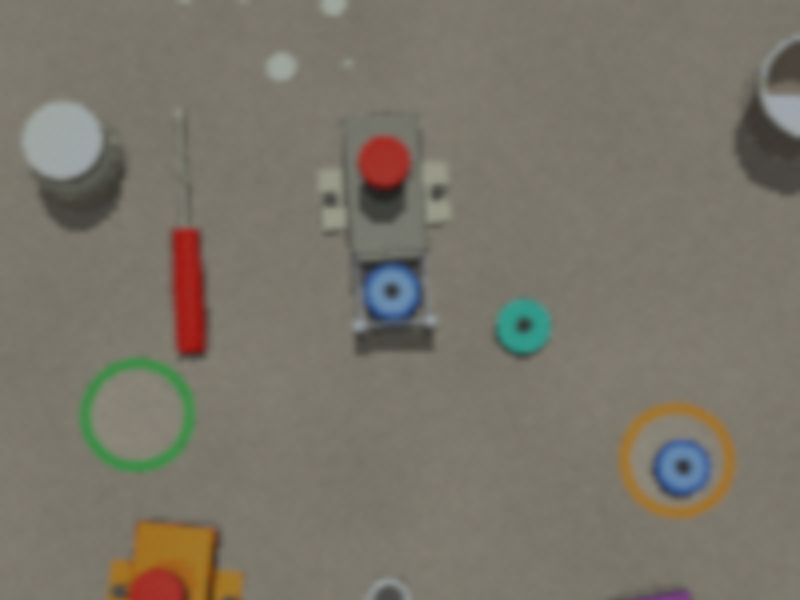

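```bash
cat >> h.py <<'E'
def rel(*targets):
    s=status.state(); M=R.from_quat(s['orientation']).as_matrix(); p=np.array(s['position'])
    print('p',p.round(4),'F',np.round(s['force'],1),'w',round(float(s['gripper_width']),4),'t',s['time']); print('tool axes (cols)\n',M.round(3))
    y=M[:,1]; print('jaw angle deg in xy',np.degrees(np.arctan2(y[1],y[0])))
    for t in targets: print(t,'->',(M.T@(np.array(t)-p)*1000).round(1))
E
python3 -c "
from h import *
rel((.688,.010,.404),(.688,.01,.32))"
```

```text
p [ 0.2164 -0.5861  0.4039] F [ 0.  -0.1 -0.8] w 0.0851 t 0.1
tool axes (cols)
 [[-0.001  0.346 -0.938]
 [ 0.001 -0.938 -0.346]
 [-1.    -0.001  0.   ]]
jaw angle deg in xy -69.72787758923623
(0.688, 0.01, 0.404) -> [ 4.000e-01 -3.958e+02 -6.489e+02]
(0.688, 0.01, 0.32) -> [  84.4 -395.7 -648.9]
```

```bash
python3 -m crank '[[[0,-22,-36,-3.9],[0,-44,-72,-7.8],[0,-66,-108,-11.7],[0,-88,-144,-15.6],[0,-110,-180,-19.5],[0,-132,-216,-23.4],[0,-154,-252,-27.3],[0,-176,-288,-31.2],[0,-198,-324,-35.1],[0,-220,-360,-39],[0,-242,-396,-42.9],[0,-264,-432,-46.8],[0,-286,-468,-50.7],[0,-308,-504,-54.6],[0,-330,-540,-58.5],[0,-352,-576,-62.4],[0,-374,-612,-66],[40,-396,-649,-69.7],[70,-396,-649,-69.7],[70,-396,-649,-69.7]]]' -1 40
python3 -c "
from h import *
rel((.688,.01,.257))
im,d,W=cloud('wrist'); cv2.imwrite('pics/w1.png',im)
hsv=cv2.cvtColor(im,cv2.COLOR_BGR2HSV); m=(cv2.inRange(hsv,(0,150,60),(8,255,255))>0)&(W[...,2]>.105)&(abs(W[...,1])<.06)
w=W[m]; print(len(w),np.nanmean(w,0),(np.nanmin(w,0)+np.nanmax(w,0))/2,np.ptp(w,axis=0))
"
```

```text
time: 1.77
position: [0.6876, 0.0143, 0.3276]
orientation: [0.497, 0.504, -0.5, 0.499]
force: [-2.1, -0.3, -2.3]
gripper_width: -0.0001
p [0.6876 0.0143 0.3276] F [-2.1 -0.3 -2.3] w -0.0001 t 1.7667
tool axes (cols)
 [[-0.008  1.     0.005]
 [ 0.002  0.005 -1.   ]
 [-1.    -0.008 -0.002]]
jaw angle deg in xy 0.29774875640732223
(0.688, 0.01, 0.257) -> [70.5  0.9  4.5]
2583 [0.68940222 0.01691531 0.11278263] [0.68916146 0.01542331 0.13287345] [0.0380353  0.03083888 0.05572028]
```

View pics/w1.png

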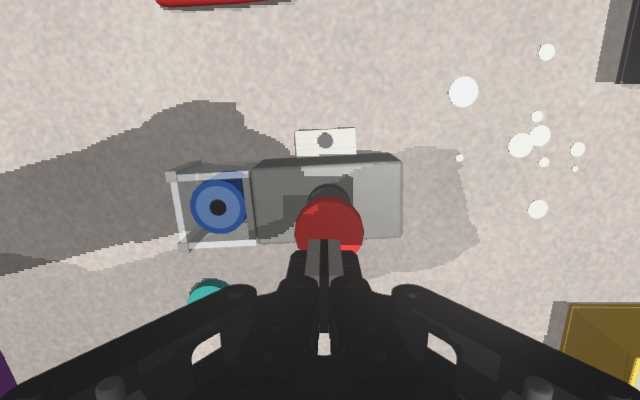

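The wrist view shows the cap (centre about (328,232)) directly under the shut fingertips, matching the measured position. I'll press next.

```bash
python3 -m crank '[[[15,0,0,0],[30,0,0,0],[40,0,0,0],[46,0,0,0],[52,0,0,0],[58,0,0,0],[64,0,0,0],[70,0,0,0],[74,0,0,0],[77,0,0,0],[79,0,0,0],[79,0,0,0],[79,0,0,0],[79,0,0,0]]]' -1
python3 -c "
from h import *
rel()
im,d,W=cloud('scene'); cv2.imwrite('pics/s1.png',cv2.resize(im[180:320,240:440],None,fx=4,fy=4))
"
```

```text
time: 2.98
position: [0.6881, 0.009, 0.2577]
orientation: [-0.5, -0.499, 0.501, -0.5]
force: [-3.8, -1.6, 7.1]
gripper_width: -0.0001
p [0.6881 0.009  0.2577] F [-3.8 -1.6  7.1] w -0.0001 t 2.9833
tool axes (cols)
 [[ 0.001  1.    -0.002]
 [-0.001 -0.002 -1.   ]
 [-1.     0.001  0.001]]
jaw angle deg in xy -0.10351871978256752
```

View pics/s1.png

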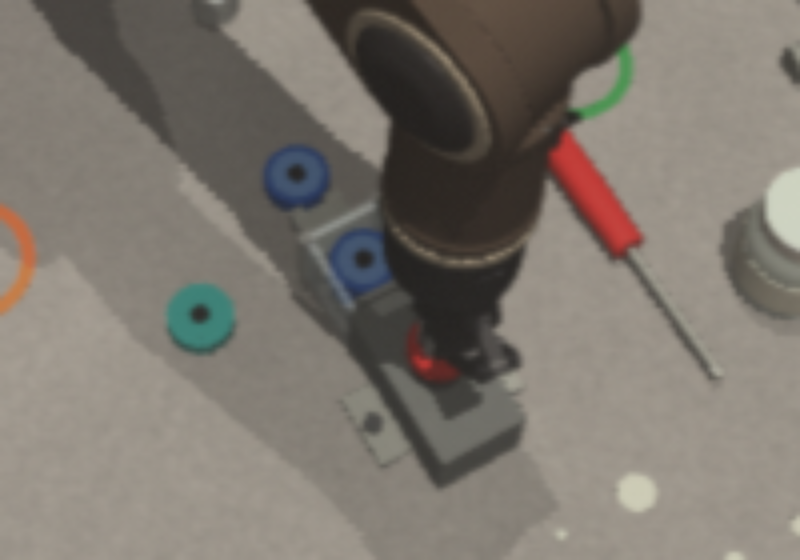

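The disc is out at crop (297,175), in front of the magazine. The force is only 7 N, so I'll push a little further to confirm the end stop before releasing.

```bash
python3 -m crank '[[[1.5,0,0,0],[3,0,0,0],[3,0,0,0],[3,0,0,0]]]' -1
python3 -c "
from h import *
rel()"
```

```text
time: 3.37
position: [0.6882, 0.0091, 0.2572]
orientation: [0.501, 0.498, -0.5, 0.5]
force: [-9.9, -2.3, 23.0]
gripper_width: -0.0001
p [0.6882 0.0091 0.2572] F [-9.9 -2.3 23. ] w -0.0001 t 3.3667
tool axes (cols)
 [[ 0.002  1.    -0.002]
 [-0.002 -0.002 -1.   ]
 [-1.     0.002  0.002]]
jaw angle deg in xy -0.11502008648350617
```

End stop reached: the force jumped to 23 N with no further travel. Next I retract and move behind the disc on its -y side.

```bash
python3 -m crank '[[[-5,0,0,0],[-15,0,0,0],[-35,0,0,0],[-65,0,0,0],[-95,0,0,0],[-100,-30,15,0],[-100,-65,30,0],[-100,-100,45,0],[-100,-135,60,0],[-100,-160,70,0],[-100,-172,75,0],[-100,-172,75,0],[-100,-172,75,0]]]' -0.44
python3 - <<'E'
from h import *
rel()
for n in('top','scene','wrist'):
    im,d,W=cloud(n); hsv=cv2.cvtColor(im,cv2.COLOR_BGR2HSV)
    m=(cv2.inRange(hsv,(100,90,30),(125,255,255))>0)&(abs(W[...,0]-.516)<.05)&(abs(W[...,1])<.06)&(W[...,2]<.03)&(W[...,2]>.009)
    w=W[m]; print(n,len(w),w.mean(0),(w.min(0)+w.max(0))/2,np.ptp(w,axis=0)) if len(w) else print(n,0)
    cv2.imwrite(f'pics/{n}2.png',im)
E
```

```text
time: 4.45
position: [0.516, -0.0654, 0.3539]
orientation: [0.501, 0.499, -0.5, 0.5]
force: [0.0, 0.0, 0.2]
gripper_width: 0.0237
p [ 0.516  -0.0654  0.3539] F [0.  0.  0.2] w 0.0237 t 4.45
tool axes (cols)
 [[ 0.002  1.    -0.002]
 [-0.001 -0.002 -1.   ]
 [-1.     0.002  0.001]]
jaw angle deg in xy -0.10953788005019104
top 110 [ 0.51551988 -0.00136528  0.01301689] [ 0.51622298 -0.00250768  0.01433468] [0.04151491 0.03779817 0.01039377]
scene 171 [ 5.18889539e-01 -6.94332392e-05  1.38004774e-02] [5.17098584e-01 3.19605106e-04 1.43797297e-02] [0.04469958 0.04129293 0.01051585]
wrist 794 [0.51767292 0.00072484 0.01283226] [ 5.17727170e-01 -1.39312776e-04  1.27328741e-02] [0.04312537 0.04253584 0.00445285]
```

View pics/wrist2.png

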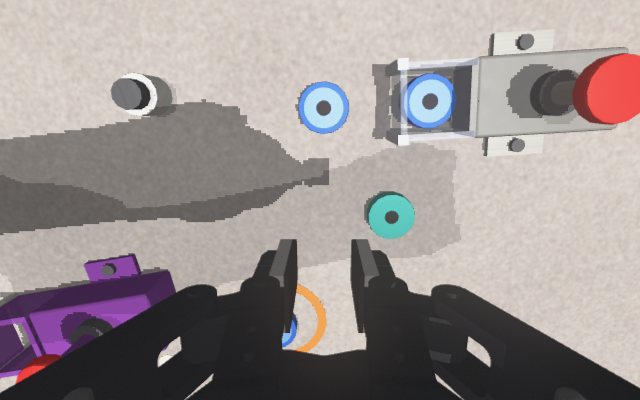

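The disc lies at (0.517, 0.000), inside the expected outlet spot, at pixel (323,107). The plunger is back up, and the decoy at (391,216) is clear of the fingers. Now I descend.

```bash
python3 -m crank '[[[40,0.5,0,0],[80,1,0,0],[115,1,0,0],[145,1,0,0],[162,1,0,0],[172,1,0,0],[176,1,0,0],[176,1,0,0],[176,1,0,0]]]' -0.44
python3 -c "
from h import *
rel((.517,.17,.178))"
```

```text
time: 5.35
position: [0.5179, -0.0646, 0.1775]
orientation: [0.5, 0.5, -0.5, 0.5]
force: [0.2, 0.5, 0.9]
gripper_width: 0.0238
p [ 0.5179 -0.0646  0.1775] F [0.2 0.5 0.9] w 0.0238 t 5.35
tool axes (cols)
 [[ 0.001  1.    -0.   ]
 [ 0.    -0.    -1.   ]
 [-1.     0.001 -0.   ]]
jaw angle deg in xy -0.0011437345968569122
(0.517, 0.17, 0.178) -> [  -0.5   -0.9 -234.6]
```

```bash
python3 -m crank '[[[0,0,-10,0],[0,0,-20,0],[0,0,-28,0],[0,0,-35,0],[0,0,-42,0],[0,0,-50,0],[0,0,-60,0],[0,0,-70,0],[0,0,-80,0],[0,0,-90,0],[0,0,-100,0],[0,-1,-110,0],[0,-1,-120,0],[0,-2,-130,0],[0,-2,-140,0],[0,-2,-150,0],[0,-3,-160,0],[0,-3,-167,0],[0,-3,-172,0],[0,-3,-172,0]]]' -0.44
cat > d.py <<'E'
from h import *
import sys
rel()
for n in('top','scene','wrist'):
    im,d,W=cloud(n); hsv=cv2.cvtColor(im,cv2.COLOR_BGR2HSV)
    m=(cv2.inRange(hsv,(100,90,30),(125,255,255))>0)&(abs(W[...,0]-.516)<.05)&(W[...,1]>-.05)&(W[...,1]<.3)&(W[...,2]<.03)&(W[...,2]>.009)
    w=W[m]; print(n,len(w),w.mean(0),(w.min(0)+w.max(0))/2,np.ptp(w,axis=0)) if len(w) else print(n,0)
    cv2.imwrite(f'pics/{n}{sys.argv[1]}.png',im)
E
python3 d.py 3
```

```text
time: 7.02
position: [0.5141, 0.1086, 0.1767]
orientation: [0.5, 0.5, -0.499, 0.5]
force: [0.3, -0.2, -0.0]
gripper_width: 0.0241
p [0.5141 0.1086 0.1767] F [ 0.3 -0.2 -0. ] w 0.0241 t 7.0167
tool axes (cols)
 [[ 0.     1.     0.001]
 [ 0.001  0.001 -1.   ]
 [-1.     0.    -0.001]]
jaw angle deg in xy 0.065433711292533
top 0
scene 26 [0.5163469  0.15388817 0.01370863] [0.51498938 0.15325147 0.01423025] [0.02189082 0.01202115 0.00780466]
wrist 6092 [0.51328293 0.13697145 0.01288897] [0.51425876 0.13856293 0.01209567] [0.04307494 0.04335101 0.0060974 ]
```

View pics/wrist3.png

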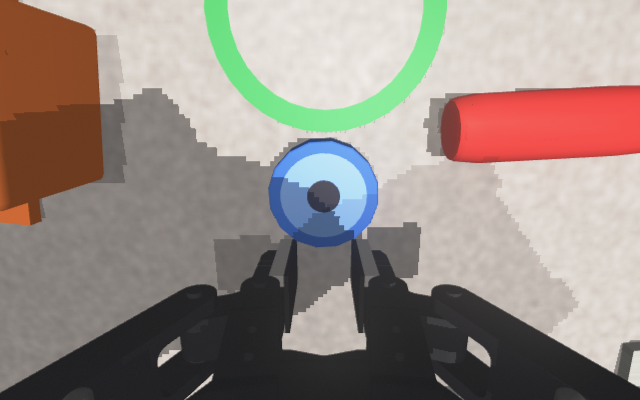

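The disc is at (0.514, 0.138), held between the fingertips at pixel (323,195). The ring is straight ahead, with the driver on the right and the orange look-alike on the left. I'll check side clearances before continuing.

```bash
python3 - <<'E'
from h import *
im,d,W=cloud('wrist'); hsv=cv2.cvtColor(im,cv2.COLOR_BGR2HSV)
r=(cv2.inRange(hsv,(0,150,100),(5,255,255))>0)&(W[...,0]>.53)&(W[...,2]>.004)
o=(cv2.inRange(hsv,(6,120,20),(20,255,255))>0)&(W[...,2]>.004)
g=(hsv[...,2]<60)&(W[...,2]>.015)&(W[...,1]<.13)&(abs(W[...,0]-.514)<.1)
for k,m in(('drv',r),('orange',o)): w=W[m]; print(k,len(w),np.percentile(w,[.5,50,99.5],axis=0).round(3).tolist())
w=W[g]
for a in np.arange(.02,.14,.01):
    s=w[(w[:,2]>a)&(w[:,2]<a+.01)]
    if len(s)>5: print(round(a,3),len(s),s[:,0].min().round(3),s[:,0].max().round(3),s[:,1].max().round(3))
E
```

```text
drv 12417 [[0.562, 0.153, 0.015], [0.592, 0.167, 0.023], [0.625, 0.179, 0.026]]
orange 17830 [[0.381, 0.126, 0.004], [0.425, 0.172, 0.029], [0.429, 0.201, 0.047]]
0.02 652 0.489 0.54 0.118
0.03 845 0.489 0.54 0.118
0.04 1872 0.472 0.558 0.121
0.05 7778 0.466 0.562 0.121
0.06 6339 0.462 0.568 0.125
0.07 10938 0.456 0.572 0.125
0.08 14935 0.451 0.577 0.125
0.09 4986 0.452 0.575 0.128
```

Both sides are clear: the gripper stays above 40 mm over the driver and 22 mm from the orange body. I'll push the remaining 70 mm, ending slowly.

```bash
python3 -m crank '[[[0,0,-6,0],[0,0,-14,0],[0,0,-22,0],[0,0,-30,0],[0,0,-38,0],[0,0,-46,0],[0,0,-53,0],[0,0,-59,0],[0,0,-64,0],[0,0,-67,0],[0,0,-69,0],[0,0,-70,0],[0,0,-70,0]]]' -0.44
python3 d.py 4
```

```text
time: 8.3
position: [0.5142, 0.1771, 0.1767]
orientation: [-0.5, -0.5, 0.5, -0.5]
force: [0.0, 0.7, 0.9]
gripper_width: 0.0238
p [0.5142 0.1771 0.1767] F [0.  0.7 0.9] w 0.0238 t 8.3
tool axes (cols)
 [[ 0.     1.    -0.001]
 [-0.    -0.001 -1.   ]
 [-1.     0.     0.   ]]
jaw angle deg in xy -0.037049906659593325
top 0
scene 6 [0.51654429 0.22511262 0.01351385] [0.51623905 0.22492911 0.01341489] [0.00899473 0.00466689 0.00235937]
wrist 6196 [0.51345362 0.20511935 0.0129317 ] [0.51450333 0.20674756 0.01204599] [0.0429742  0.04308651 0.00602544]
```

Disc at (0.5145, 0.2067) against the ring centre at (0.514, 0.208). Now I back off, lift, and move clear.

```bash
python3 -m crank '[[[0,0,8,0],[0,0,20,0],[0,0,35,0],[0,0,50,0],[-30,0,60,0],[-65,0,65,0],[-105,0,80,0],[-145,0,110,0],[-170,0,150,0],[-180,0,190,0],[-180,0,230,0],[-180,0,270,0],[-180,0,310,0],[-180,0,350,0],[-180,0,380,0],[-180,0,400,0],[-180,0,400,0],[-180,0,400,0]]]'
python3 d.py 5
python3 - <<'E'
import cv2
im=cv2.imread('pics/top5.png'); cv2.imwrite('pics/top5c.png',cv2.resize(im[110:260,190:390],None,fx=4,fy=4,interpolation=cv2.INTER_CUBIC))
E
```

```text
time: 9.95
position: [0.5127, -0.2253, 0.3563]
orientation: [-0.501, -0.499, 0.502, -0.499]
force: [0.1, 0.8, -0.2]
gripper_width: 0.0238
p [ 0.5127 -0.2253  0.3563] F [ 0.1  0.8 -0.2] w 0.0238 t 9.95
tool axes (cols)
 [[-0.001  1.    -0.005]
 [-0.    -0.005 -1.   ]
 [-1.    -0.001  0.   ]]
jaw angle deg in xy -0.28321378343886444
top 122 [0.5131561  0.20468543 0.0131314 ] [0.5134598  0.2050476  0.01485008] [0.03854616 0.03872856 0.0114659 ]
scene 143 [0.51575464 0.20553526 0.01361533] [0.51469473 0.20558901 0.01359143] [0.04252458 0.04116427 0.00904363]
wrist 0
```

View pics/top5c.png

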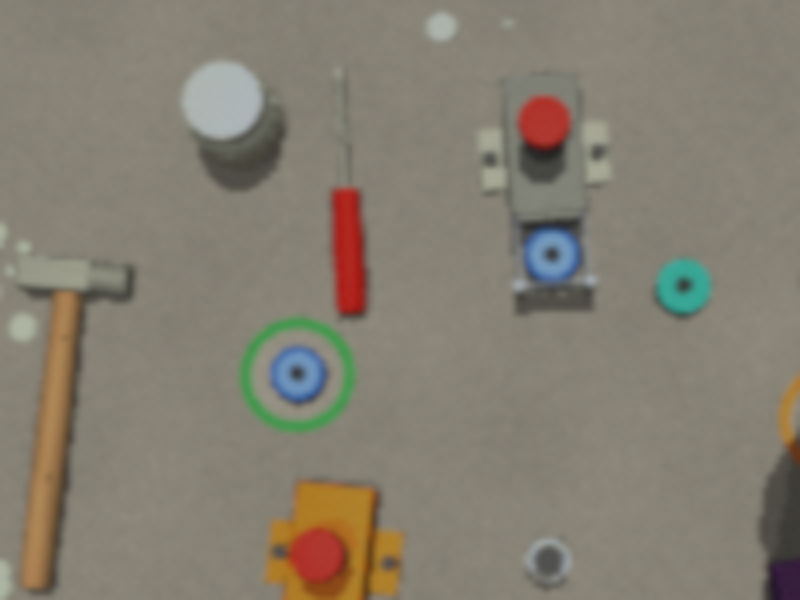

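View pics/scene5.png

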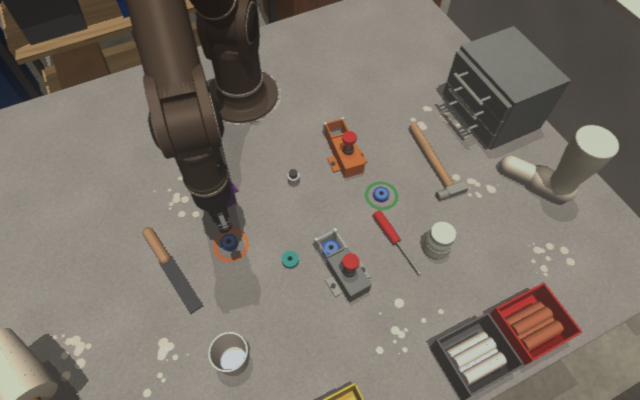

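The disc sits centred in the green ring (crop (298,374)), the plunger is up, and everything else is in place. The arm hangs clear above the bench.

```bash
python3 -c "
from h import *
print(order.hand_in())"
```

```text
the job is handed in; nothing more can be done
None
```

The job is done and handed in at about 10 s of robot time. I pressed the plunger once to its end stop and let it come back up, and one blue disc slid out. I then pushed that disc along the bench, without lifting it, into the green ring and moved the arm clear.

- **Press:** the wrist force rose to 23 N with no further travel, which I took as fully down.
- **Disc position:** in the last images the two fixed cameras put its centre at about (0.514, 0.205), 2–4 mm from the measured ring centre (about 24 mm is allowed).
- **Everything else:** in the pictures the plunger is up, a spacer still shows in the magazine, and the other objects look unmoved. I judged those by eye and did not re-measure them. No check failed.
- **Camera agreement:** the cameras differed by up to about 3 mm throughout, roughly in line with their calibration.

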